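# Move the kettle to the other hotplate and retract the spent knob

### The job

The left plate of the twin hotplate is to be cleaned, so move the cooking over to the right plate: have the right-hand push-push knob out (it may be in or out now) and turned to the two-dot mark, and lift the kettle across, kept upright, to stand gently on the middle of the right plate. Turn the left-hand knob back to off and push it home until it clicks and stays in. Leave the tin and the tub beside the hotplate where they are.

Things in the scene. Friction and masses are not known exactly. Their poses are not given: they have to be found in the camera images.
- hob: the twin hotplate, fixed: a steel case 290 (x) x 440 (y) x 65 mm high, two dark round plates, a black control strip along the edge nearest the robot. Origin at the centre of its underside on the table, x away from the robot, y left, z up. The panel (its level top) is 65 mm above the origin; knob axes at x -108 mm, y +105 (left) and -105 mm (right)
- left_plate (a point): centre of the top of the left plate, 160 mm across, 9 mm above the panel; its knob is 153 mm in front of it
- right_plate (a point): centre of the top of the right plate, the same size
- left_knob_top (a point): centre of the top of the left knob, black, round, 39 mm across, upper edge bevelled by 3.5 mm, white pointer line on top. It moves with the knob: 12.5 mm above the panel when out, 5.2 mm when clicked in (too little to grip and turn it), 0.5 mm at the bottom of its travel. Its x axis points as the pointer does
- right_knob_top (a point): centre of the top face of the right knob, the same as the left one
- left_push (a joint): how far the left knob is pressed down (m): 0 out, 0.0073 clicked in (home), 0.012 bottom of travel. Push-push: each press past 0.0105, then let go, clicks it from out to in or from in to out; a press short of 0.009 changes nothing. Its spring yields from about 2.2 N when out and 3.3 N when in; 4 N brings it to the bottom, a hard stop
- right_push (a joint): the same for the right knob; at the start it may be in or out
- left_knob (a joint): angle of the left knob (rad), clockwise seen from above: 0 is off, an end stop, the pointer at the red mark (hotplate's +x side); one, two and three white dots lie at 0.6, 1.2 and 1.8; the other stop is 2.4. It stays where it is left; turning takes 0.03 N m
- right_knob (a joint): angle of the right knob, the same scale; it starts at off
- kettle: a small steel kettle, 112 mm across, 98 mm across its base, 128 mm high, 0.3 to 0.6 kg, standing on the left plate at the start. Origin at the centre of its base, x towards the spout (reaching 75 mm out, below the handle), z up
- kettle_handle (a point): centre of the kettle's fixed black handle bar, straight above the centre of the base by 120 mm: 78 mm long along the kettle's x, 14 mm wide (y), 15 mm high, with 27 mm free below it over the lid's knob
- tin: a bystander: a tin 57 mm across and 72 mm high, to the right of the hotplate; origin at the centre of its underside
- tub: a bystander: a small lidded tub 68 mm across and 56 mm high, to the right of the hotplate; origin at the centre of its underside
There are look-alikes about, which are no part of the job. There is more than one size of the kettle; the one meant has the size given above.

How it is judged (in metres and radians):
At the end, for the whole second after the job is handed in: the kettle stands upright and still on the right plate, its centre within 25 mm of the plate's; the right knob is out and within 0.18 rad of the two-dot mark (1.2); the left knob is within 0.15 rad of off and clicked in, 6.2 to 8.8 mm down (horizontal distance between kettle and right_plate below 0.025 m and z of kettle in the frame of right_plate between -0.004 and 0.004 m and angle between kettle's own z axis and vertical below 0.05 rad and linear speed of kettle below 0.01 m/s and value of joint right_push below 0.002 m and value of joint right_knob between 1.02 and 1.38 rad and value of joint left_knob below 0.15 rad and value of joint left_push between 0.0062 and 0.0088 m); the robot touches nothing.
It fails at once if the kettle is tipped by more than 0.35 rad (angle between kettle's own z axis and vertical above 0.35 rad).
It fails at once if the kettle is banged down on the hotplate (over 60 N) (contact force between kettle and hob above 60 N).
It fails at once if the tin is moved by more than 20 mm (distance of tin from where it was at the start of the episode above 0.02 m).
It fails at once if the tub is moved by more than 20 mm (distance of tub from where it was at the start of the episode above 0.02 m).
It also fails if it takes over 72 s, if anything falls off the work surface, if the arm or the gripper's body presses on something with over 40 N, if the wrist force passes 120 N, or if a joint passes its speed limit or range.

### The arm

A 6-joint arm with a two-finger parallel gripper is mounted at the origin on a cart in front of the work surface, level with it; the furniture and walls round the work are solid. World frame = base frame: x ahead of the robot, y to its left, z up, the work surface at z = 0. Lengths are in m, angles in degrees, forces in N, time in s.
With the tool pointing down it reaches from about 0.35 to 0.95 m from the base axis. Payload 17.4 kg.
Tool frame: the origin (TCP) lies midway between the tips of the shut fingers; the grasp point (between the pads) lies 19 mm behind it (env.hold_point_z is the distance from the TCP to the grasp point, in m); z points along the fingers, y is the line along which they close (so a half turn about z gives the same grasp; the last joint's range is limited). The gripper opens to 93 mm and grips with 3 to 60 N. Pads are 15 mm wide; open, the fingers measure 128 mm over their backs; the gripper's body (75 mm by 188 mm) begins 65 mm behind the grasp point.
Start: joints at [-68.858, 6.646, 82.598, -0, 90.757, -2.166], TCP at [0.267, -0.62, 0.219] pointing down, gripper open.
Joint ranges: [-162.19, 162.19], [-47.58, 125.68], [4.15, 143.07], [-65.23, 245.23], [0.69, 171.88], [-170.13, 170.13]. Speed limits (degrees/s): [108.29, 108.29, 127.2, 180, 180, 180].

### API

Orientations are given as a 3x3 rotation matrix whose columns are the frame's x, y, z axes.
In Python, from cell import env, cams, ticket gives the robot as it stands.
- The arm moves only by the shell command python3 -m inch 'ROWS' [FORCE]. ROWS is JSON, a list of rows, each a list of 3 entries, a list of its own where there are three numbers: the opening, from 0 (shut) to 1 (fully open), then the shift along the tool's x, y, z in m, then the turn about the tool's z in degrees. In form: [[grip, [dx, dy, dz], yaw], ...]. A call has 1 to 8 rows; each row shifts and turns the commanded pose from where the row before left it, along the tool's axes as they then stand; what a row does not reach is not made up. A row lasts 1/8 s, in which the tool goes at most 62.5 mm and 10.7 degrees, less where a joint would pass 70% of its speed; a pose out of reach is approached as far as the arm can. A call with a gripper value outside its range is refused whole. The fingers move at their own pace and stop on an object; FORCE is the grip in N (left out, the last holds). Time passes only in rows, so rows that do not move let the fingers close. It gives the time, the measured TCP pose, the force, the opening and the grip force at its end, in the units of the state.
- env.get_state(): the state, without advancing time (a new reading comes with each control period).
- cams.grab_frame(name): name is "scene" or "top" or "wrist"; returns the picture (400x640x3 uint8, red, green, blue); there is no depth.
- cams.camera_model(name): a dict with "mtx" (3x3 intrinsics, pixels), "cam_to_world" (4x4, takes a point from camera to world coordinates). Camera axes: x right, y down, z forward; pixel columns grow to the right and rows downward; lengths in m; the calibration is good to about 2 mm. The wrist camera is an equidistant fisheye: a pixel r from the principal point sees the ray r / f radians off the axis. A picture is of the moment at which its call begins: read the wrist's pose just before it. camera_model takes no time and is no camera call; for the wrist camera it gives the pose at the moment of the call.
- ticket.finish_job(): hands the job in; it is judged then, once.
The state is a dict: "time_s": time; "joint_pos": joint angles; "qvel": joint speeds; "tau": joint torques, N m; "tool_pos": TCP position; "tool_rot": TCP orientation; "force": force on the tool from outside, world axes, zero at the start; "torque": the same for the moment, N m; "gripper_width": finger opening in m; "finger_force": force on a finger pad.
Only numpy, scipy, OpenCV 4.12 (cv2) and the standard library are available. Lean on these libraries where they do the work, as an engineer would, in place of code of your own. Each camera call takes 0.05 s, during which the arm holds its last target. There are 200 camera calls.

## Working session

There is one attempt and no reset: what is moved stays moved. The work goes in short steps, Python scripts to look and compute and a shell command to move; the robot and the scene stay as the last step left them, time stands still between calls to the robot, and variables do not carry over. Pictures are saved under pics/ and viewed, at most 10 in all, crops included, and the job is handed in when it is done.

```bash
mkdir -p pics; ls; python3 - <<'E'
from cell import env,cams
import cv2,numpy as np
np.set_printoptions(precision=4,suppress=True)
s=env.get_state();print(s,env.hold_point_z)
for n in("scene","top"):
    cv2.imwrite(f"pics/{n}0.png",cv2.cvtColor(cams.grab_frame(n),cv2.COLOR_RGB2BGR))
    print(n,cams.camera_model(n))
E
```

```text
pics
{'time_s': 0.0, 'joint_pos': array([-68.8583,   6.6738,  82.6367,  -0.0005,  90.7552,  -2.1664]), 'qvel': array([-0.0161, -0.0652,  0.0204, -0.0059,  0.0506, -0.0221]), 'tau': array([ -0.006 , -72.1267, -62.2628,   0.0775,   0.0237,  -0.    ]), 'tool_pos': array([ 0.267 , -0.6197,  0.2179]), 'tool_rot': array([[ 0.9184,  0.3957, -0.0004],
       [ 0.3957, -0.9184,  0.0011],
       [ 0.    , -0.0011, -1.    ]]), 'force': array([ 1.3971, -0.7403,  0.0217]), 'torque': array([-0.0294,  0.0291,  0.0187]), 'finger_force': 0.0, 'gripper_width': 0.09308684505447476} 0.0188
scene {'mtx': array([[425.6528,   0.    , 316.9225],
       [  0.    , 425.6528, 191.7375],
       [  0.    ,   0.    ,   1.    ]]), 'cam_to_world': array([[-0.6134, -0.3462,  0.7098, -0.3428],
       [-0.7894,  0.2944, -0.5386,  0.6261],
       [-0.0225, -0.8908, -0.4539,  0.7054],
       [ 0.    ,  0.    ,  0.    ,  1.    ]])}
top {'mtx': array([[511.6826,   0.    , 324.1097],
       [  0.    , 511.6826, 208.4393],
       [  0.    ,   0.    ,   1.    ]]), 'cam_to_world': array([[ 0.3062, -0.9275,  0.2143,  0.196 ],
       [-0.9519, -0.2995,  0.0643, -0.1109],
       [ 0.0046, -0.2237, -0.9746,  1.6845],
       [ 0.    ,  0.    ,  0.    ,  1.    ]])}
```

View pics/top0.png

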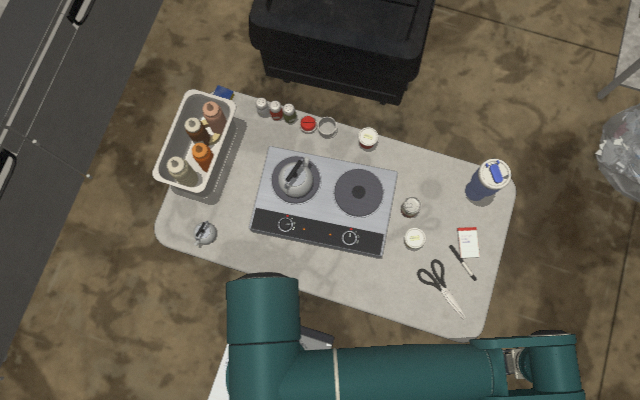

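View pics/scene0.png

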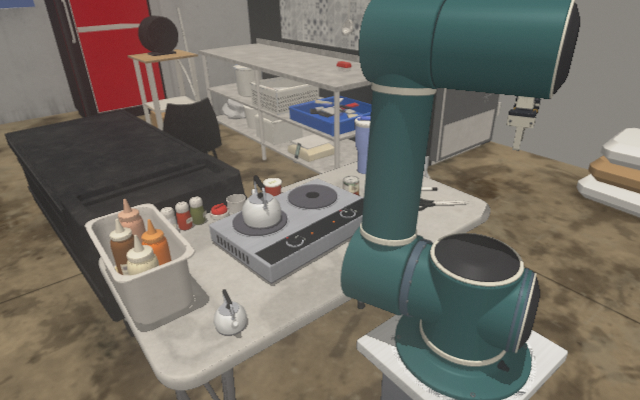

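The top view shows the hob with corners near (268,148), (397,172), (381,255) and (250,228). The kettle is on the left plate (297,178), and the right plate is at (358,192). The knobs are at (286,225) and (350,238), the tin at (411,207) and the tub at (414,238). The small kettle at (205,233) is a look-alike. I'll enlarge the top view.

```bash
python3 - <<'E'
import cv2
im=cv2.imread("pics/top0.png")[140:265,245:410]
cv2.imwrite("pics/crop1.png",cv2.resize(im,None,fx=4.8,fy=4.8,interpolation=cv2.INTER_CUBIC))
E
```

```text
(no output)
```

View pics/crop1.png

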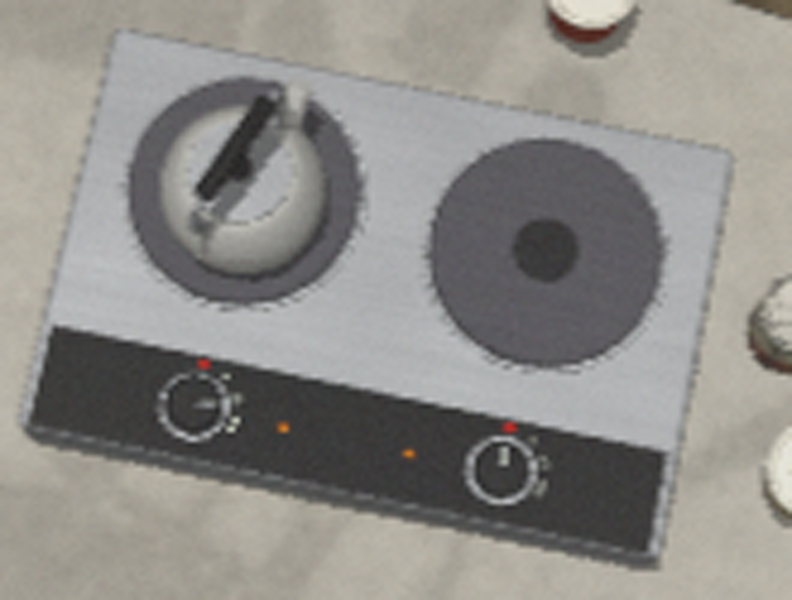

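```bash
cat > h.py <<'E'
import numpy as np,cv2
from scipy.optimize import least_squares
from cell import env,cams
np.set_printoptions(precision=4,suppress=True)
def ray(n,px,T=None):
    m=cams.camera_model(n);K=m["mtx"];T=m["cam_to_world"] if T is None else T
    d=np.array([(px[0]-K[0,2])/K[0,0],(px[1]-K[1,2])/K[1,1],1.])
    if n=="wrist":
        r=np.hypot(d[0],d[1]);d=np.array([d[0]/r*np.sin(r),d[1]/r*np.sin(r),np.cos(r)]) if r>1e-9 else d
    return T[:3,3],T[:3,:3]@d
def at(n,px,z,T=None):
    o,d=ray(n,px,T);return (o+d*(z-o[2])/d[2])
def rel(p,s=None):
    "shift from TCP to world point p in tool axes"
    s=s or env.get_state();return s["tool_rot"].T@(np.array(p)-s["tool_pos"])
E
python3 - <<'E'
from h import *
c=lambda p:(245+(p[0]+.5)/4.8-.5,140+(p[1]+.5)/4.8-.5)
L=[((118,30),.145,.22,.065),((732,152),.145,-.22,.065),((194,405),-.108,.105,.065),((501,469),-.108,-.105,.065),((245,190),.045,.105,.074),((546,252),.045,-.105,.074)]
W=[at("top",c(p),z)[:2] for p,_,_,z in L]
def f(v):
    C,S=np.cos(v[2]),np.sin(v[2]);return np.ravel([[v[0]+C*x-S*y-w[0],v[1]+S*x+C*y-w[1]] for (_,x,y,_),w in zip(L,W)])
r=least_squares(f,[.6,0,0]);print("hob",r.x,"deg",np.degrees(r.x[2]));print(r.fun.reshape(-1,2)*1e3)
C,S=np.cos(r.x[2]),np.sin(r.x[2]);R=np.array([[C,-S],[S,C]])
for n,q in dict(lp=(.045,.105),rp=(.045,-.105),lk=(-.108,.105),rk=(-.108,-.105)).items(): print(n,r.x[:2]+R@q)
a,b=at("top",c((270,100)),.2),at("top",c((204,193)),.2)
print("handle",a,b,(a+b)/2,np.degrees(np.arctan2(*(a-b)[1::-1])),np.linalg.norm(a-b))
k=[at("top",c(p),.0775) for p in((194,405),(217,402))];d=k[1]-k[0]
print("pointer cw from hob x",r.x[2]-np.arctan2(d[1],d[0]))
for n,p in dict(tin=(411,205),tub=(414,237)).items(): print(n,at("top",p,.065))
print("wrist",cams.camera_model("wrist"))
E
```

```text
hob [0.5809 0.0059 0.104 ] deg 5.95717521861358
[[ 2.3106  3.5762]
 [ 1.6674 -2.8695]
 [-1.9596 -1.0247]
 [-1.8874 -0.7311]
 [-0.3105  0.9425]
 [ 0.1795  0.1066]]
lp [0.6148 0.115 ]
rp [ 0.6366 -0.0939]
lk [0.4626 0.0991]
rk [ 0.4844 -0.1098]
handle [0.6434 0.1002 0.2   ] [0.5725 0.1203 0.2   ] [0.608  0.1103 0.2   ] -15.822755266120453 0.07364846038294497
pointer cw from hob x 1.2301570097595844
tin [ 0.65   -0.2697  0.065 ]
tub [ 0.5513 -0.3074  0.065 ]
wrist {'mtx': array([[309.7069,   0.    , 320.8294],
       [  0.    , 309.7069, 202.6792],
       [  0.    ,   0.    ,   1.    ]]), 'cam_to_world': array([[ 0.3958, -0.8847, -0.2463,  0.3354],
       [-0.9183, -0.3816, -0.1053, -0.5908],
       [-0.0009,  0.2679, -0.9635,  0.3831],
       [ 0.    ,  0.    ,  0.    ,  1.    ]])}
```

```bash
python3 -m inch '[[1,[0.04,-0.038,0],0],[1,[0.04,-0.038,0],0],[1,[0.04,-0.038,0],0],[1,[0.04,-0.038,0],0],[1,[0.04,-0.038,0],0],[1,[0.04,-0.038,0],0],[1,[0.04,-0.038,0],0],[1,[0.04,-0.038,0],0]]' 20
```

```text
time_s: 1.1
tool_pos: [0.4409, -0.2124, 0.2185]
tool_rot: [[0.918, 0.395, -0.0], [0.395, -0.918, 0.0], [-0.0, -0.0, -1.0]]
force: [0.4, -0.2, -0.3]
gripper_width: 0.0932
finger_force: 0.0
```

```bash
python3 -m inch '[[0.7,[0.04,-0.0385,0],0],[0.7,[0.04,-0.0385,0],0],[0.7,[0,0,0],0],[0.7,[0,0,0],0]]' && python3 - <<'E'
from h import *
s=env.get_state();T=cams.camera_model("wrist")["cam_to_world"]
im=cams.grab_frame("wrist");np.save("T1.npy",T)
cv2.imwrite("pics/w1.png",cv2.cvtColor(im,cv2.COLOR_RGB2BGR));print(s["tool_pos"],s["force"])
E
```

```text
time_s: 1.6
tool_pos: [0.4835, -0.1119, 0.2184]
tool_rot: [[0.918, 0.396, -0.001], [0.396, -0.918, -0.0], [-0.001, -0.0, -1.0]]
force: [0.2, 0.1, 0.0]
gripper_width: 0.0657
finger_force: 0.0
[ 0.4835 -0.1119  0.2184] [0.1649 0.1173 0.0129]
```

View pics/w1.png

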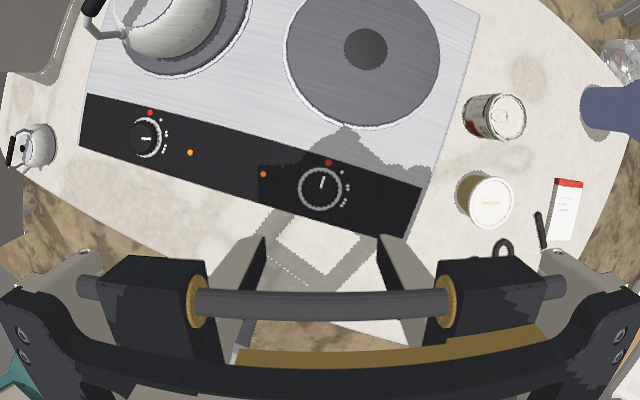

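The wrist view shows the right knob at about (320,188) with its pointer at off, and the left knob at (146,137), which looks raised. The right plate's dark centre is at (365,49). I'll enlarge the right knob to see whether it's in or out.

```bash
python3 - <<'E'
import cv2,numpy as np
im=cv2.imread("pics/w1.png")
a=cv2.resize(im[100:175,110:185],(400,400),interpolation=cv2.INTER_CUBIC);b=cv2.resize(im[150:225,282:357],(400,400),interpolation=cv2.INTER_CUBIC)
cv2.imwrite("pics/w1c.png",cv2.convertScaleAbs(np.hstack([a,b]),alpha=1.8,beta=10))
E
```

```text
(no output)
```

View pics/w1c.png

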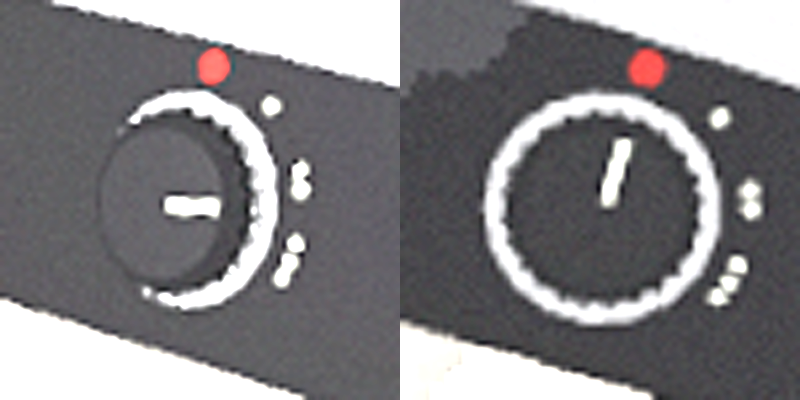

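The left knob is out, near two dots. The right knob's pointer sits centred in its ring with no side visible, so it is clicked in. I'll refine the positions from this view.

```bash
python3 - <<'E'
from h import *
T=np.load("T1.npy")
for n,p,z in(("rk",(319.7,188.7),.065),("lk",(142.2,137.3),.065),("rp",(365.5,49.5),.074),("rdot",(282+(247)/5.333,150+68/5.333),.065)): 
    q=at("wrist",p,z,T);print(n,q,rel(q))
print(T[:3,3],env.get_state()["joint_pos"])
E
```

```text
rk [ 0.484  -0.1108  0.065 ] [ 0.0013 -0.0012  0.1535]
lk [0.4607 0.1012 0.065 ] [ 0.0636 -0.2052  0.1535]
rp [ 0.6348 -0.0951  0.074 ] [0.146  0.044  0.1444]
rdot [ 0.513 -0.108  0.065] [0.0289 0.0077 0.1535]
[ 0.5519 -0.0827  0.3835] [-16.0279 -16.0552 103.948   -0.0127  92.1262  50.6934]
```

```bash
python3 -m inch '[[0,[0.001,-0.001,0.05],0],[0,[0,0,0.05],0],[0,[0,0,0.03],0],[0,[0,0,0.003],0],[0,[0,0,0],0],[0,[0,0,0],0]]' 20; python3 -m inch '[[0,[0,0,0.004],0],[0,[0,0,0.004],0],[0,[0,0,0],0]]';python3 -m inch '[[0,[0,0,0.003],0],[0,[0,0,0],0]]'
```

```text
time_s: 2.4
tool_pos: [0.4848, -0.1109, 0.0873]
tool_rot: [[0.919, 0.395, 0.002], [0.395, -0.919, -0.001], [0.002, 0.001, -1.0]]
force: [-0.3, 0.3, -0.2]
gripper_width: 0.0094
finger_force: 0.0
time_s: 2.78
tool_pos: [0.4841, -0.1103, 0.0773]
tool_rot: [[0.918, 0.396, -0.0], [0.396, -0.918, 0.0], [-0.0, -0.0, -1.0]]
force: [-0.4, -0.0, -0.1]
gripper_width: 0.0005
finger_force: 0.0
time_s: 3.02
tool_pos: [0.4841, -0.1104, 0.0744]
tool_rot: [[0.918, 0.396, -0.0], [0.396, -0.918, 0.0], [-0.0, -0.0, -1.0]]
force: [0.4, 0.2, 0.3]
gripper_width: 0.0008
finger_force: 0.0
```

```bash
python3 -m inch '[[0,[0,0,0.004],0],[0,[0,0,0.002],0],[0,[0,0,0],0]]'; python3 -m inch '[[0,[0,0,0.0015],0],[0,[0,0,0],0],[0,[0,0,0],0]]'; python3 -m inch '[[0,[0,0,0.001],0],[0,[0,0,0],0],[0,[0,0,0],0]]'
```

```text
time_s: 3.4
tool_pos: [0.4843, -0.1104, 0.0688]
tool_rot: [[0.918, 0.396, 0.0], [0.396, -0.918, -0.0], [0.0, 0.0, -1.0]]
force: [-0.7, -0.5, 3.9]
gripper_width: 0.0005
finger_force: 1.7
time_s: 3.78
tool_pos: [0.4843, -0.1105, 0.0673]
tool_rot: [[0.918, 0.396, 0.0], [0.396, -0.918, -0.0], [0.0, 0.0, -1.0]]
force: [0.6, -1.0, 3.3]
gripper_width: 0.0008
finger_force: 1.8
time_s: 4.15
tool_pos: [0.4843, -0.1105, 0.0662]
tool_rot: [[0.918, 0.396, 0.0], [0.396, -0.918, -0.0], [0.0, 0.0, -1.0]]
force: [2.1, -0.9, 3.2]
gripper_width: 0.0005
finger_force: 1.9
```

Next I press to the hard stop, then back off and check whether the knob comes out: there should be contact force at a height of about 0.073.

```bash
python3 -m inch '[[0,[0,0,0.001],0],[0,[0,0,0],0],[0,[0,0,0],0]]'; python3 -m inch '[[0,[0,0,-0.004],0],[0,[0,0,-0.004],0],[0,[0,0,0],0],[0,[0,0,0],0]]'
```

```text
time_s: 4.53
tool_pos: [0.4844, -0.1105, 0.0657]
tool_rot: [[0.918, 0.396, 0.0], [0.396, -0.918, -0.0], [0.0, 0.0, -1.0]]
force: [-0.6, -0.6, 9.1]
gripper_width: 0.0007
finger_force: 4.8
time_s: 5.03
tool_pos: [0.4841, -0.1104, 0.073]
tool_rot: [[0.918, 0.396, -0.0], [0.396, -0.918, 0.0], [-0.0, -0.0, -1.0]]
force: [-0.2, -0.4, 2.8]
gripper_width: 0.0006
finger_force: 1.4
```

```bash
python3 -m inch '[[0,[0,0,-0.012],0],[0.65,[0,0,-0.003],0],[0.65,[0,0,0],0],[0.65,[0,0,0],0],[0.65,[0,0,0],0],[0.65,[0,0,0.012],0],[0.65,[0,0,0.007],0],[0.65,[0,0,0],0]]' 15; python3 -m inch '[[0.65,[0,0,0],0],[0,[0,0,0],0],[0,[0,0,0],0],[0,[0,0,0],0],[0,[0,0,0],0],[0,[0,0,0],0]]'
```

```text
time_s: 6.02
tool_pos: [0.4837, -0.1103, 0.0681]
tool_rot: [[0.918, 0.396, -0.002], [0.396, -0.918, 0.0], [-0.001, -0.001, -1.0]]
force: [0.6, 0.7, 0.1]
gripper_width: 0.0602
finger_force: 0.0
time_s: 6.78
tool_pos: [0.4841, -0.1101, 0.0692]
tool_rot: [[0.918, 0.396, -0.0], [0.396, -0.918, 0.001], [0.0, -0.001, -1.0]]
force: [-2.1, 4.2, 1.9]
gripper_width: 0.0376
finger_force: 15.0
```

```bash
python3 -m inch '[[0,[0,0,0],9],[0,[0,0,0],10],[0,[0,0,0],10],[0,[0,0,0],10],[0,[0,0,0],10],[0,[0,0,0],10],[0,[0,0,0],10],[0,[0,0,0],0]]'; python3 -m inch '[[0,[0,0,0],0],[0,[0,0,0],0]]'
```

```text
time_s: 7.78
tool_pos: [0.4841, -0.1104, 0.0692]
tool_rot: [[0.699, -0.715, -0.0], [-0.715, -0.699, -0.0], [-0.0, 0.0, -1.0]]
force: [-3.1, 1.4, 1.7]
gripper_width: 0.0371
finger_force: 15.0
time_s: 8.02
tool_pos: [0.4841, -0.1104, 0.0691]
tool_rot: [[0.7, -0.714, -0.0], [-0.714, -0.7, 0.0], [-0.0, 0.0, -1.0]]
force: [-4.1, 2.1, 2.0]
gripper_width: 0.0378
finger_force: 15.0
```

```bash
python3 -m inch '[[0.65,[0,0,0],0],[0.65,[0,0,0],0],[0.65,[0,0,-0.03],0],[0.65,[0,0,-0.05],0],[0.65,[0,0,-0.055],0],[0.65,[0,0,-0.055],0],[0.65,[0,0,0],-10],[0.65,[0,0,0],-10]]'; python3 -m inch '[[0.65,[0,0,0],-10],[0.65,[-0.004,-0.058,0],0],[0.65,[-0.004,-0.058,0],0],[0.65,[-0.004,-0.058,0],0],[0.65,[0,0,0],0],[0.65,[0,0,0],0]]';  python3 - <<'E'
from h import *
s=env.get_state();T=cams.camera_model("wrist")["cam_to_world"]
im=cams.grab_frame("wrist");np.save("T2.npy",T)
cv2.imwrite("pics/w2.png",cv2.cvtColor(im,cv2.COLOR_RGB2BGR));print(s["tool_pos"],s["force"])
E
```

```text
time_s: 9.02
tool_pos: [0.4845, -0.1106, 0.2598]
tool_rot: [[0.904, -0.428, 0.001], [-0.428, -0.904, -0.0], [0.002, -0.0, -1.0]]
force: [0.5, 0.5, 0.1]
gripper_width: 0.0606
finger_force: 0.0
time_s: 9.78
tool_pos: [0.5197, 0.0601, 0.2591]
tool_rot: [[0.963, -0.27, 0.0], [-0.27, -0.963, -0.0], [0.0, 0.0, -1.0]]
force: [-1.1, -0.6, 0.1]
gripper_width: 0.0605
finger_force: 0.0
[0.5197 0.0601 0.2591] [-1.1485 -0.5802  0.0964]
```

View pics/w2.png

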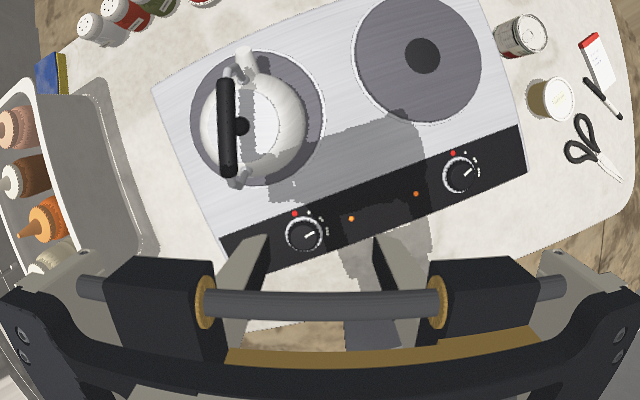

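The handle bar runs from about (226,80) to (228,176), the right plate's centre is at (423,55), and the right knob stands out with its pointer at the two dots. Next is the shift to the handle.

```bash
python3 - <<'E'
from h import *
T=np.load("T2.npy")
a,b=at("wrist",(225.5,79),.199,T),at("wrist",(228,177),.199,T);q=(a+b)/2
print(a,b,np.linalg.norm(a-b),np.degrees(np.arctan2(*(a-b)[1::-1])));print("handle",q,rel(q))
p=at("wrist",(422.5,55.5),.074,T);print("rp",p, "handle->rp",env.get_state()["tool_rot"].T@(p-q))
k=[at("wrist",p,.0777,T) for p in((463,175),(473,169))];d=k[1]-k[0];print("ptr",.104-np.arctan2(d[1],d[0]))
im=cv2.imread("pics/w2.png");a=cv2.resize(im[60:200,170:310],(500,500),interpolation=cv2.INTER_CUBIC);b=cv2.resize(im[150:200,435:485],(300,500)[:1]*2,interpolation=cv2.INTER_CUBIC)
o=np.zeros((500,800,3),np.uint8);o[:,:500]=a;o[:300,500:]=b;cv2.imwrite("pics/w2c.png",cv2.convertScaleAbs(o,alpha=1.6))
E
```

```text
[0.641  0.0987 0.199 ] [0.5697 0.1192 0.199 ] 0.07419715768659854 -16.030009053459693
handle [0.6053 0.109  0.199 ] [ 0.069  -0.0707  0.0601]
rp [ 0.6356 -0.0945  0.074 ] handle->rp [0.0842 0.1876 0.1251]
ptr 1.4183569232524893
```

View pics/w2c.png

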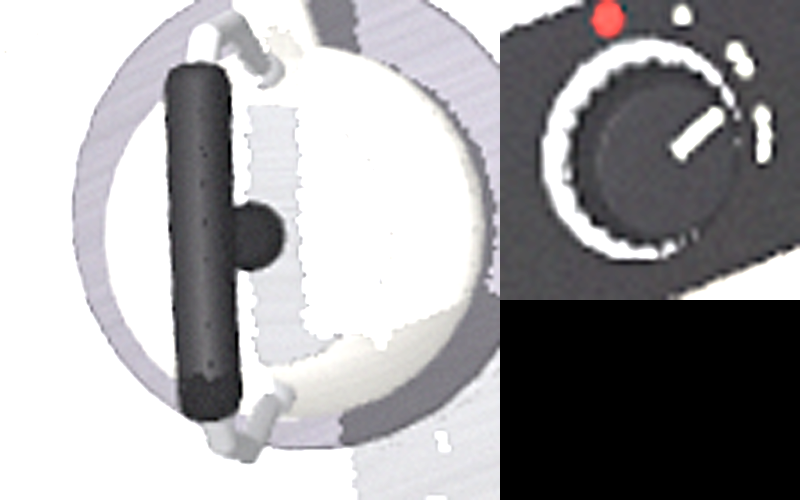

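```bash
python3 -m inch '[[0.65,[0.035,-0.035,0],0],[0.65,[0.034,-0.036,0],0],[0.65,[0,0,0],0],[0.65,[0,0,0.03],0],[0.65,[0,0,0.03],0],[0.65,[0,0,0.026],0],[0.65,[0,0,0],0],[0.65,[0,0,0],0]]'; python3 -m inch '[[0,[0,0,0],0],[0,[0,0,0],0],[0,[0,0,0],0],[0,[0,0,0],0],[0,[0,0,0],0],[0,[0,0,0],0]]' 40
```

```text
time_s: 10.82
tool_pos: [0.6055, 0.1092, 0.1748]
tool_rot: [[0.962, -0.271, 0.002], [-0.271, -0.962, 0.0], [0.002, -0.001, -1.0]]
force: [-0.0, 0.1, 0.3]
gripper_width: 0.0599
finger_force: 0.0
time_s: 11.58
tool_pos: [0.6053, 0.1101, 0.173]
tool_rot: [[0.963, -0.27, -0.0], [-0.27, -0.963, 0.0], [-0.0, -0.0, -1.0]]
force: [1.0, 1.0, -2.0]
gripper_width: 0.0137
finger_force: 40.0
```

```bash
python3 -m inch '[[0,[0,0,-0.005],0],[0,[0,0,-0.01],0],[0,[0,0,-0.015],0],[0,[0,0,-0.01],0],[0,[0,0,0],0],[0,[0,0,0],0]]'
```

```text
time_s: 12.32
tool_pos: [0.6052, 0.11, 0.2128]
tool_rot: [[0.963, -0.27, -0.0], [-0.27, -0.963, -0.0], [-0.0, 0.0, -1.0]]
force: [0.1, 0.3, -6.2]
gripper_width: 0.0137
finger_force: 40.0
```

```bash
python3 -m inch '[[0,[0.005,0.011,0],0],[0,[0.010,0.023,0],0],[0,[0.015,0.034,0],0],[0,[0.017,0.038,0],0],[0,[0.015,0.034,0],0],[0,[0.012,0.026,0],0],[0,[0.007,0.015,0],0],[0,[0.003,0.008,0],0]]'; python3 -m inch '[[0,[0,0,0],0],[0,[0,0,0.01],0],[0,[0,0,0.014],0],[0,[0,0,0.008],0],[0,[0,0,0.003],0],[0,[0,0,0],0],[0,[0,0,0],0]]'
```

```text
time_s: 13.32
tool_pos: [0.635, -0.0954, 0.2128]
tool_rot: [[0.963, -0.271, -0.001], [-0.271, -0.963, 0.0], [-0.001, -0.0, -1.0]]
force: [-0.0, 0.3, -4.5]
gripper_width: 0.0137
finger_force: 40.0
time_s: 14.2
tool_pos: [0.6353, -0.0947, 0.1786]
tool_rot: [[0.963, -0.27, 0.001], [-0.27, -0.963, -0.0], [0.001, -0.0, -1.0]]
force: [0.1, 0.4, -5.7]
gripper_width: 0.0134
finger_force: 40.0
```

```bash
python3 -m inch '[[0,[0,0,0.002],0],[0,[0,0,0.0015],0],[0,[0,0,0.001],0],[0,[0,0,0],0]]'; python3 -m inch '[[0,[0,0,0.001],0],[0,[0,0,0],0],[0,[0,0,0],0]]'
```

```text
time_s: 14.7
tool_pos: [0.6351, -0.0947, 0.1735]
tool_rot: [[0.963, -0.271, -0.0], [-0.271, -0.963, 0.0], [-0.0, 0.0, -1.0]]
force: [-1.1, -0.2, -5.5]
gripper_width: 0.0136
finger_force: 40.0
time_s: 15.08
tool_pos: [0.6352, -0.0946, 0.173]
tool_rot: [[0.963, -0.27, 0.001], [-0.27, -0.963, 0.0], [0.001, -0.0, -1.0]]
force: [0.1, 0.9, 0.0]
gripper_width: 0.0135
finger_force: 40.0
```

```bash
python3 -m inch '[[0.65,[0,0,0],0],[0.65,[0,0,0],0],[0.65,[0,0,0],0],[0.65,[0,0,-0.02],0],[0.65,[0,0,-0.04],0],[0.65,[0,0,-0.03],0],[0.65,[0,0,0],0]]'; python3 -m inch '[[0.65,[-0.0438,-0.028,0],0],[0.65,[-0.0438,-0.028,0],0],[0.65,[-0.0438,-0.028,0],0],[0.65,[-0.0438,-0.028,0],0],[0.65,[-0.0438,-0.028,0],0],[0.65,[0,0,0],0],[0.65,[0,0,0],0]]'; python3 - <<'E'
from h import *
s=env.get_state();T=cams.camera_model("wrist")["cam_to_world"]
im=cams.grab_frame("wrist");np.save("T3.npy",T)
cv2.imwrite("pics/w3.png",cv2.cvtColor(im,cv2.COLOR_RGB2BGR));print(s["tool_pos"],s["force"])
E
```

```text
time_s: 15.95
tool_pos: [0.6358, -0.0948, 0.2669]
tool_rot: [[0.963, -0.27, 0.005], [-0.27, -0.963, -0.001], [0.005, -0.0, -1.0]]
force: [0.1, -1.1, -0.1]
gripper_width: 0.0602
finger_force: 0.0
time_s: 16.82
tool_pos: [0.4622, 0.0993, 0.2627]
tool_rot: [[0.963, -0.27, 0.0], [-0.27, -0.963, -0.0], [0.0, 0.0, -1.0]]
force: [0.6, 0.2, 0.4]
gripper_width: 0.0603
finger_force: 0.0
[0.4622 0.0993 0.2627] [0.6125 0.1606 0.3697]
```

View pics/w3.png

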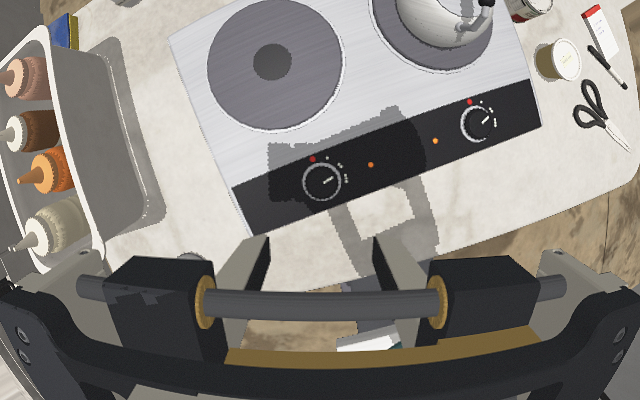

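The kettle stands on the right plate. The left knob's ring is at about (322,182), with its pointer toward (333,177).

```bash
python3 - <<'E'
from h import *
T=np.load("T3.npy")
q=at("wrist",(322,182),.065,T);print(q,rel(q))
k=[at("wrist",p,.0777,T) for p in((324,182.5),(333,177))];d=k[1]-k[0];print("ptr",.104-np.arctan2(d[1],d[0]))
E
python3 -m inch '[[0.65,[0,0,0.05],0],[0.65,[0,0,0.05],0],[0.65,[0,0,0.05],0],[0.65,[0,0,0.03],0],[0.65,[0,0,0],0]]'
```

```text
[0.4611 0.0977 0.065 ] [-0.0009  0.0015  0.1975]
ptr 1.3882109838502976
time_s: 17.5
tool_pos: [0.4614, 0.0984, 0.0805]
tool_rot: [[0.962, -0.272, -0.004], [-0.272, -0.962, -0.001], [-0.004, 0.002, -1.0]]
force: [0.7, -0.2, 0.4]
gripper_width: 0.0603
finger_force: 0.0
```

```bash
python3 -m inch '[[0.65,[0,0,0.01],0],[0.65,[0,0,0.0035],0],[0.65,[0,0,0],0],[0,[0,0,0],0],[0,[0,0,0],0],[0,[0,0,0],0],[0,[0,0,0],0],[0,[0,0,0],0]]' 15; python3 -m inch '[[0,[0,0,0],-9],[0,[0,0,0],-10],[0,[0,0,0],-10],[0,[0,0,0],-10],[0,[0,0,0],-10],[0,[0,0,0],-10],[0,[0,0,0],-6],[0,[0,0,0],0]]'; python3 -c "
from cell import env;print(env.get_state()['torque'])"; python3 -m inch '[[0,[0,0,0],-3],[0,[0,0,0],0]]'; python3 -c "
from cell import env;print(env.get_state()['torque'])"
```

```text
time_s: 18.5
tool_pos: [0.4621, 0.0989, 0.0693]
tool_rot: [[0.963, -0.271, -0.0], [-0.271, -0.963, -0.001], [0.0, 0.001, -1.0]]
force: [-1.4, -5.8, 1.7]
gripper_width: 0.0378
finger_force: 15.0
time_s: 19.5
tool_pos: [0.4621, 0.0989, 0.0693]
tool_rot: [[0.651, 0.759, -0.0], [0.759, -0.651, -0.001], [-0.001, 0.001, -1.0]]
force: [-1.2, -4.7, 1.6]
gripper_width: 0.0374
finger_force: 15.0
[-0.91013103  0.21681086  0.05730851]
time_s: 19.75
tool_pos: [0.4621, 0.0989, 0.0693]
tool_rot: [[0.611, 0.792, -0.0], [0.792, -0.611, -0.001], [-0.001, 0.001, -1.0]]
force: [-1.4, -4.6, 2.4]
gripper_width: 0.0378
finger_force: 15.0
[-0.88514512  0.33646429  0.00779587]
```

```bash
for i in 1; do python3 -m inch '[[0,[0,0,0],-3],[0,[0,0,0],0]]' | sed -n 3p; python3 -c "
from cell import env;print(env.get_state()['torque'])"; python3 -m inch '[[0,[0,0,0],-3],[0,[0,0,0],0]]'| sed -n 3p; python3 -c "
from cell import env;print(env.get_state()['torque'])"; python3 -m inch '[[0,[0,0,0],-3],[0,[0,0,0],0]]'| sed -n 3p; python3 -c "
from cell import env;print(env.get_state()['torque'])"; done
```

```text
tool_rot: [[0.569, 0.823, -0.0], [0.823, -0.569, -0.001], [-0.001, 0.0, -1.0]]
[-0.91239973  0.2492052   0.00453587]
tool_rot: [[0.525, 0.851, -0.0], [0.851, -0.525, -0.001], [-0.001, 0.0, -1.0]]
[-0.88871075  0.29930537  0.02045359]
tool_rot: [[0.479, 0.878, -0.0], [0.878, -0.479, -0.001], [-0.001, 0.0, -1.0]]
[-0.92752679  0.28631074  0.02103278]
```

```bash
python3 -m inch '[[0,[0,0,0],-3],[0,[0,0,0],0]]' | sed -n 3p; python3 -c "
from cell import env;print(env.get_state()['torque'])"; python3 -m inch '[[0,[0,0,0],-3],[0,[0,0,0],0]]'| sed -n 3p; python3 -c "
from cell import env;print(env.get_state()['torque'])"; python3 -m inch '[[0,[0,0,0],-3],[0,[0,0,0],0]]'| sed -n 3p; python3 -c "
from cell import env;print(env.get_state()['torque'])"
```

```text
tool_rot: [[0.433, 0.901, -0.0], [0.901, -0.433, -0.001], [-0.001, 0.0, -1.0]]
[-0.88173551  0.27986719 -0.04172644]
tool_rot: [[0.386, 0.922, 0.0], [0.922, -0.386, -0.0], [0.0, 0.0, -1.0]]
[-0.26644493 -0.04025746 -0.22857938]
tool_rot: [[0.338, 0.941, 0.0], [0.941, -0.338, -0.0], [0.0, 0.0, -1.0]]
[-0.26890565 -0.0507029  -0.27176793]
```

The torque jump shows the end stop was reached. Now I release, shut the fingers above the knob and press.

```bash
python3 -m inch '[[0.65,[0,0,0],0],[0.65,[0,0,0],0],[0.65,[0,0,-0.012],0],[0,[0,0,-0.008],0],[0,[0,0,0],0],[0,[0,0,0],0],[0,[0,0,0],0],[0,[0,0,0],0]]' 20; python3 -m inch '[[0,[0,0,0],0],[0,[0,0,0.01],0],[0,[0,0,0.006],0],[0,[0,0,0.004],0],[0,[0,0,0.002],0],[0,[0,0,0],0],[0,[0,0,0],0]]'
```

```text
time_s: 22.25
tool_pos: [0.462, 0.0993, 0.0889]
tool_rot: [[0.337, 0.942, -0.0], [0.942, -0.337, -0.0], [-0.0, -0.0, -1.0]]
force: [0.8, 0.3, 0.2]
gripper_width: 0.0151
finger_force: 0.0
time_s: 23.12
tool_pos: [0.4622, 0.0994, 0.0673]
tool_rot: [[0.337, 0.942, 0.0], [0.942, -0.337, 0.0], [0.0, 0.0, -1.0]]
force: [1.6, 0.6, 3.5]
gripper_width: 0.0005
finger_force: 1.8
```

```bash
python3 -m inch '[[0,[0,0,0.001],0],[0,[0,0,0.001],0],[0,[0,0,0],0],[0,[0,0,0],0]]'; python3 -m inch '[[0,[0,0,-0.004],0],[0,[0,0,-0.004],0],[0,[0,0,0],0],[0,[0,0,0],0]]'
```

```text
time_s: 23.62
tool_pos: [0.4622, 0.0994, 0.0656]
tool_rot: [[0.337, 0.942, 0.0], [0.942, -0.337, 0.0], [0.0, 0.0, -1.0]]
force: [-1.5, -0.5, 9.4]
gripper_width: 0.0005
finger_force: 4.8
time_s: 24.12
tool_pos: [0.4619, 0.0993, 0.0729]
tool_rot: [[0.337, 0.942, -0.001], [0.942, -0.337, -0.0], [-0.0, -0.0, -1.0]]
force: [0.8, 0.8, -0.2]
gripper_width: 0.0004
finger_force: 0.0
```

The knob stayed down, with no force at 0.0729. I'll back off and take a last look.

```bash
python3 -m inch '[[0,[0,0,-0.03],0],[0,[0,0,-0.05],10],[0,[0,0,-0.05],10],[0,[0,0,-0.05],10],[0,[0,0,-0.03],10],[0,[0,0,0],10],[0,[0,0,0],10],[0,[0,0,0],10]]'; python3 -m inch '[[0,[0,0.05,0],0],[0,[0,0.05,0],0],[0,[0,0,0],0],[0,[0,0,0],0]]'; python3 - <<'E'
from h import *
T=cams.camera_model("wrist")["cam_to_world"]
im=cv2.cvtColor(cams.grab_frame("wrist"),cv2.COLOR_RGB2BGR);np.save("T4.npy",T)
cv2.imwrite("pics/w4.png",im)
K=cams.camera_model("wrist")["mtx"]
def pr(p):
    c=T[:3,:3].T@(np.array(p)-T[:3,3]);r=np.hypot(c[0],c[1]);t=np.arctan2(r,c[2]);return (K[:2,2]+K[0,0]*t*c[:2]/r)
o=np.zeros((600,800,3),np.uint8);o[:300,:480]=cv2.resize(im[:,:],(480,300),interpolation=cv2.INTER_AREA)
for i,p in enumerate([(.462,.099,.065),(.4842,-.1104,.065)]):
    u,v=map(int,pr(p));print(u,v);u=np.clip(u,25,614);v=np.clip(v,25,374);o[300:,i*400:i*400+300]=cv2.convertScaleAbs(cv2.resize(im[v-25:v+25,u-25:u+25],(300,300),interpolation=cv2.INTER_CUBIC),alpha=1.7)
cv2.imwrite("pics/w4c.png",o)
E
```

```text
time_s: 25.12
tool_pos: [0.4621, 0.0993, 0.2829]
tool_rot: [[1.0, -0.0, -0.0], [-0.0, -1.0, -0.0], [-0.0, 0.0, -1.0]]
force: [-0.7, 0.2, -0.9]
gripper_width: 0.0003
finger_force: 0.0
time_s: 25.62
tool_pos: [0.4626, -0.0004, 0.283]
tool_rot: [[1.0, 0.005, -0.0], [0.005, -1.0, 0.0], [-0.0, -0.0, -1.0]]
force: [0.8, 0.4, 1.1]
gripper_width: 0.0007
finger_force: 0.0
243 178
406 162
```

View pics/w4c.png

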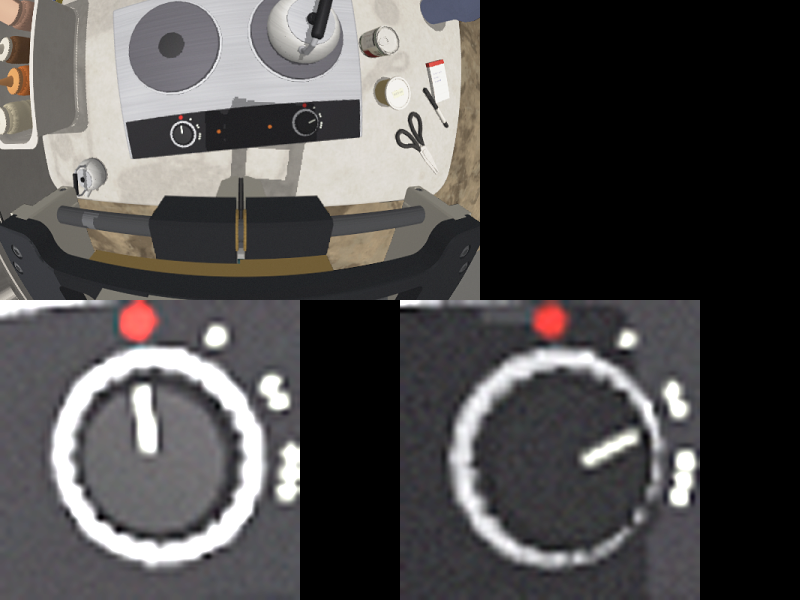

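Left knob: in, pointer at the red mark. Right knob: out, its pointer at 27° above horizontal against about 25° for the two dots, so about 1.2 rad. The kettle stands on the right plate, and the tin and tub haven't moved.

```bash
python3 -c "
from cell import ticket;print(ticket.finish_job())"
```

```text
the job is handed in; nothing more can be done
None
```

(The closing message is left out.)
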